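# Unhook the vial block from the stirrer

## Task

The aluminium vial block on the stirrer is caught by its nose under the holder's retaining lip: hold it by its lug, tilt it back about its nose until its other end clears the end plate, and draw it out. Set it down gently, upright, in the middle of the cork mat and let go, leaving the small vial and the screw cap on the table where they are.

Things in the scene. Friction and masses are not known exactly. Their poses are not given: they have to be found in the camera images.
- block_lug (a point): Grasp centre of the black lug on the loose aluminium vial block (0.3 to 0.6 kg, balanced under the lug). Lug: upright plate in the middle of the block's top, 14 mm thick (along x), 36 mm wide (along y), 56 mm tall; its top is 86 mm and this point 68 mm above the block's underside. Axes are the block's: x from its nose to its plain end, z up.
- block_foot (a point): Centre of the underside of the block's body, 68 mm straight below block_lug; same axes. The body is 80 mm (x) by 70 mm (y) by 30 mm tall, with six vial wells in its top.
- block_nose (a point): Middle of the lower edge of the block's nose tip; same axes. The nose is a flat tongue on the block's -x face, level with the underside: 20 mm long (its tip is 60 mm from the block's centre), 50 mm wide, 6 mm thick.
- holder_floor (a point): Centre of the floor of the aluminium holder on top of the white stirrer (220 x 210 mm, 80 mm tall, both fixed, nose end roughly towards the robot). The block rests on this floor, 86 mm above the table, with about 2 mm play. x from the nose keeper to the end plate, y across, z up. Side guides 16 mm high, inner faces at y = +/-37.5 mm, x = -30 to 30 mm.
- holder_nose (a point): Where the nose tip's lower edge rests on the holder floor (x = -60 mm); axes as holder_floor. Behind it a keeper wall, inner face at x = -64 mm; above it the retaining lip, 70 mm wide, reaching to x = -50 mm, underside 17 mm and top 21 mm above the floor. It covers the last 10 mm of the nose, so the block cannot be lifted straight out.
- holder_end (a point): Middle of the top edge of the holder's upright end plate: 42 mm above the floor, 4 mm thick, inner face at x = 42 mm, 60 mm wide; axes as holder_floor. It stops the block sliding out: turn the block 25 to 35 degrees about its nose tip, plain end up, until that end is above this plate; then draw the nose out from under the lip.
- mat_top (a point): Centre of the top face of the flat square cork mat, 160 x 160 mm, 8 mm thick, fixed on the table; z up, x and y along its edges. It may be left or right of the stirrer.
- vial: closed glass vial with black cap, 24 mm across, 55 mm tall, standing between the stirrer and the mat; origin at the centre of its underside. A bystander.
- cap: orange screw cap lying on the table, 42 mm across, 20 mm tall; origin at the centre of its underside. A bystander.
There are look-alikes about, which are no part of the job. What is shaped like the part that bears block_lug but red or turquoise is not meant.

How it is judged:
By the outcome, as a careful person would: the job done as asked, in the order asked, and still so for the second after the job is handed in, with the robot touching nothing.
It also fails if it takes over 45 s, if anything falls off the work surface, if the arm or the gripper's body presses on something with over 40 N, if the wrist force passes 120 N, or if a joint passes its speed limit or range.

## Robot

A 6-joint arm with a two-finger parallel gripper is mounted at the origin on the work surface. World frame = base frame: x ahead of the robot, y to its left, z up, the work surface at z = 0. Lengths are in m, angles in rad, forces in N, time in s.
With the tool pointing down it reaches from about 0.3 to 0.875 m from the base axis. Payload 6.4 kg.
Tool frame: the origin (TCP) lies between the finger pads; the fingertips stand 11 mm ahead of it and the grasp point (between the pads) lies 8 mm behind it (ctrl.tcp_to_tips is the distance from the TCP to the fingertips, in m); x points along the fingers, z is the direction in which the jaws open and shut, and the axes are right-handed (so a half turn about x gives the same grasp; the last joint's range is limited). The gripper opens to 85 mm and grips with 20 to 120 N. Pads are 22 mm wide; open, the fingers measure 114 mm over their backs; the gripper's body (76 mm by 85 mm) begins 54 mm behind the grasp point. The pads swing forward as they close: fully open they stand 13 mm farther back than shut.
Start: joints at [0.993, 0.181, 1.607, -0, 1.354, -0.206], TCP at [0.209, 0.536, 0.242] pointing down, gripper open.
Joint ranges: [-2.99, 2.99], [-0.89, 2.07], [0.3, 2.58], [-1.14, 4.28], [0, 2.63], [-3.12, 3.12]. Speed limits (rad/s): [2.57, 2.57, 3.01, 3.14, 3.14, 3.14].

## Interface

Orientations are given as a unit quaternion [w, x, y, z].
In Python, from bench import ctrl, eyes, hand_in gives the robot as it stands. The module is installed in compiled form; this text tells all that it offers.
- The arm moves only by the tool step_arm, never from a script. Its arguments are lists of equal length, an entry for each row: "xyz": the shift along the world's x, y, z in mm, a list of three; "spin": the turn about the world's z in rad; "fingers": the opening in per cent of the stroke, from 0 (shut) to 100 (fully open). A call has 1 to 10 rows; each row is the pose to reach, as a shift and turn from the pose commanded when the call began; what a row does not reach only later rows make up. A row lasts 1/10 s, in which the tool goes at most 50 mm and 8.59 degrees, less where a joint would pass 70% of its speed; a pose out of reach is approached as far as the arm can. A call with a gripper value outside its range is refused whole. The fingers move at their own pace and stop on an object; the grip force is fixed at half the most. Time passes only in rows, so rows that repeat a pose let the fingers close. It gives the time, the measured TCP pose, the force and the opening at its end, in the units of the state.
- ctrl.get_obs(): the state, without advancing time (a new reading comes with each control period).
- eyes.camera(name): name is "scene" or "top"; returns the picture (420x560x3 uint8, red, green, blue); there is no depth.
- eyes.camera_model(name): a dict with "vertical_fov" (degrees; the focal length in pixels is half the picture's height over the tangent of half this angle, whatever the lens; pixels are square), "cx", "cy" (the principal point, pixels), "pose" (4x4, takes a point from camera to world coordinates). Camera axes: x right, y up, looking along -z (the intrinsics and any distortion apply to the point x, -y, -z); pixel columns grow to the right and rows downward; lengths in m; the calibration is good to about 2 mm. A picture is of the moment at which its call begins. camera_model takes no time and is no camera call.
- hand_in(): hands the job in, once; it reports no verdict.
The state is a dict: "time_s": time; "q": joint angles; "dq": joint speeds; "joint_efforts": joint torques, N m; "eef_pos": TCP position; "eef_rot": TCP orientation; "wrist_force": force on the tool from outside, world axes, zero at the start; "torque": the same for the moment, N m; "opening": opening from 0.0 (shut) to 1.0 (fully open).
Only numpy, scipy, OpenCV 4.12 (cv2) and the standard library are available. Lean on these libraries where they do the work, as an engineer would, in place of code of your own. Each camera call takes 0.05 s, during which the arm holds its last target.

## Working session

There is one attempt and no reset: what is moved stays moved. The work goes in short steps, Python scripts to look and compute and a tool call to move; the robot and the scene stay as the last step left them, time stands still between calls to the robot, and variables do not carry over. Pictures are saved under pics/ and viewed, and the job is handed in when it is done.

Besides the shell and the picture viewer there is one more tool, called after ">>>" by a JSON object that holds its "method" and its "body". step_arm: Moves the arm, as the interface text tells. Its arguments: {"type":"object","properties":{"xyz":{"type":"array"},"spin":{"type":"array"},"fingers":{"type":"array"}},"required":["xyz","spin","fingers"]}

```bash
mkdir -p pics; python3 - <<'E'
from bench import ctrl, eyes
import cv2,json
for n in("scene","top"):
    im=eyes.camera(n); cv2.imwrite(f"pics/{n}0.png",im[:,:,::-1]); print(n,eyes.camera_model(n))
print(ctrl.get_obs())
E
```

```text
scene {'vertical_fov': 46.729715489051856, 'cx': 275.4789022498126, 'cy': 212.54935779031277, 'pose': array([[ 7.24732183e-01, -3.70205598e-01,  5.81129140e-01,
         1.15638340e+00],
       [ 6.89030112e-01,  3.88314544e-01, -6.11922642e-01,
        -6.44590397e-01],
       [ 8.76290271e-04,  8.43895509e-01,  5.36506852e-01,
         7.23126303e-01],
       [ 0.00000000e+00,  0.00000000e+00,  0.00000000e+00,
         1.00000000e+00]])}
top {'vertical_fov': 48.29869532568542, 'cx': 278.6529930022769, 'cy': 210.6714440485083, 'pose': array([[ 2.50426114e-04,  9.87714588e-01, -1.56268455e-01,
         3.03654998e-01],
       [-9.99999194e-01,  4.41890680e-04,  1.19048953e-03,
         4.56410656e-02],
       [ 1.24491745e-03,  1.56268031e-01,  9.87713902e-01,
         1.24055297e+00],
       [ 0.00000000e+00,  0.00000000e+00,  0.00000000e+00,
         1.00000000e+00]])}
{'time_s': 0.1, 'q': array([ 9.92676236e-01,  1.81510582e-01,  1.60789578e+00,  1.71505647e-05,
        1.35384169e+00, -2.06332242e-01]), 'dq': array([-0.00058315, -0.00181602, -0.00079848,  0.00054614,  0.00187789,
       -0.00084025]), 'joint_efforts': array([ 4.43439376e-04, -4.45878267e+01, -3.52235699e+01, -1.84131463e-04,
        4.29120482e-03,  2.64191851e-05]), 'eef_pos': array([0.20861071, 0.53529978, 0.24145551]), 'eef_rot': array([ 0.58325593, -0.39919069,  0.5843417 ,  0.39875317]), 'wrist_force': array([-0.41273143,  0.24609737,  0.43037107]), 'torque': array([-0.01038758,  0.03687366,  0.01336827]), 'opening': 1.0039312360997135}
```

View pics/scene0.png

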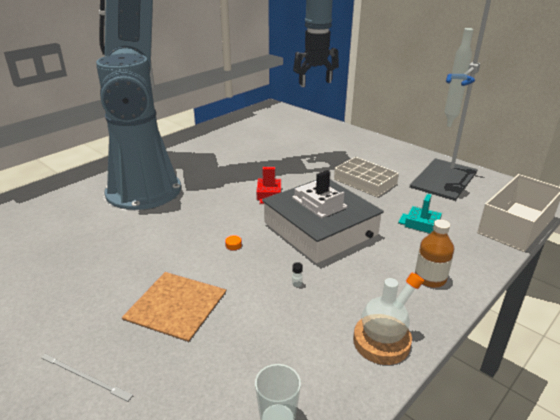

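View pics/top0.png

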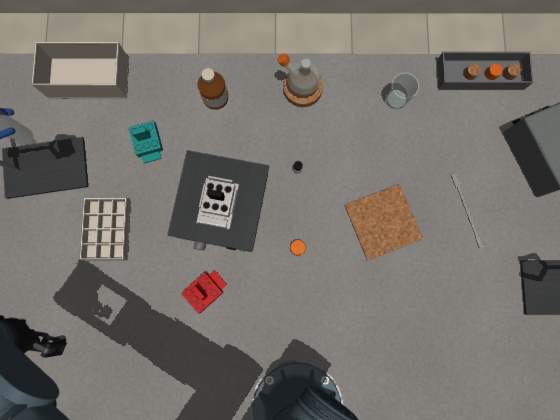

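The block I want is the aluminium one with the black lug on the stirrer, at top (217,203) and scene (322,190). The look-alikes are red at top (204,290) / scene (268,185) and turquoise at top (146,140) / scene (425,215). Next I'll check my choice in a close crop.

```bash
python3 - <<'E'
import cv2,numpy as np
a=cv2.imread("pics/top0.png")[140:260,160:280]; b=cv2.imread("pics/scene0.png")[150:260,255:390]
a=cv2.resize(a,(400,400),interpolation=cv2.INTER_CUBIC); b=cv2.resize(b,(400,326),interpolation=cv2.INTER_CUBIC)
c=np.zeros((400,800,3),np.uint8); c[:,:400]=a; c[:326,400:]=b; cv2.imwrite("pics/crop0.png",c)
E
```

```text
(no output)
```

View pics/crop0.png

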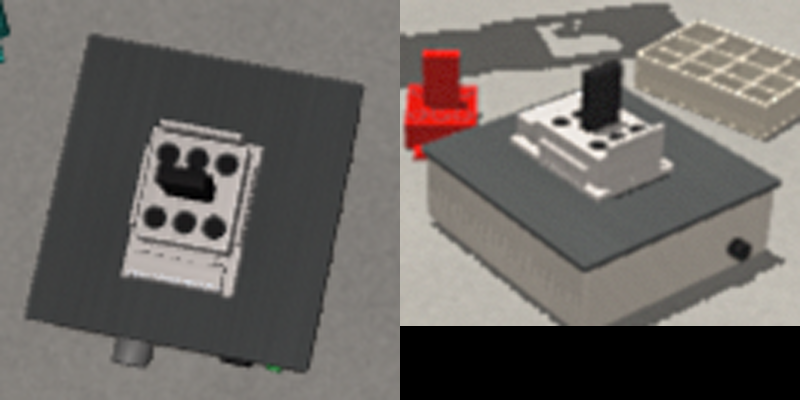

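The crop confirms the aluminium block. Its lug is at crop (185,180), the lip is at (175,275) towards the robot, and the end plate is at (200,130). Now I'll measure it.

```bash
cat > h.py <<'E'
import numpy as np,cv2
from bench import ctrl,eyes
def ray(n,u,v):
    m=eyes.camera_model(n);f=210/np.tan(np.radians(m["vertical_fov"]/2));P=m["pose"]
    d=P[:3,:3]@np.array([(u-m["cx"])/f,-(v-m["cy"])/f,-1]);return P[:3,3],d
def onz(n,u,v,z):
    o,d=ray(n,u,v);return o+d*(z-o[2])/d[2]
def proj(n,p):
    m=eyes.camera_model(n);f=210/np.tan(np.radians(m["vertical_fov"]/2));P=m["pose"]
    c=P[:3,:3].T@(np.array(p)-P[:3,3]);return np.array([m["cx"]+f*c[0]/-c[2],m["cy"]-f*c[1]/-c[2]])
E
python3 - <<'E'
from h import *
t=cv2.imread("pics/top0.png");s=cv2.imread("pics/scene0.png")
W=[(170,154),(199,157),(228,163),(154,217),(184,221),(213,227)]
Q=np.array([onz("top",160+(x+.5)/3.3333-.5,140+(y+.5)/3.3333-.5,.116)[:2] for x,y in W])
print(Q.round(4),"block c",Q.mean(0))
yv=(Q[0]-Q[2]+Q[3]-Q[5]); xv=(Q[:3]-Q[3:]).sum(0)
print("yaw y",np.degrees(np.arctan2(-yv[0],yv[1])),"yaw x",np.degrees(np.arctan2(xv[1],xv[0])))
def blobs(n,im,lo,hi,z,amin):
    m=cv2.inRange(cv2.cvtColor(im,cv2.COLOR_BGR2HSV),lo,hi)
    for c in cv2.findContours(m,0,2)[0]:
        if cv2.contourArea(c)>amin:
            r=cv2.minAreaRect(c);b=np.array([onz(n,*p,z)[:2] for p in cv2.boxPoints(r)])
            print(n,np.round(r[0],1),"ctr",b.mean(0).round(4),"sides",np.linalg.norm(b[1]-b[0]).round(3),np.linalg.norm(b[2]-b[1]).round(3),"ang",np.degrees(np.arctan2(*(b[1]-b[0])[::-1])).round(1))
print("mat");blobs("top",t,(8,90,80),(22,255,255),.008,1000);blobs("scene",s,(8,90,80),(22,255,255),.008,1500)
print("cap");blobs("top",t,(5,200,150),(15,255,255),.02,80)
print("stirrer");blobs("top",t,(0,0,40),(180,60,75),.08,3000)
print("vial", onz("top",298,167,.055), onz("scene",297,267,.055))
# lug in scene: dark pixels
g=cv2.cvtColor(s,cv2.COLOR_BGR2GRAY)[165:200,305:340]
for r in range(35): print(165+r,''.join('#' if v<45 else '.' for v in g[r]))
E
```

```text
[[0.5431 0.211 ]
 [0.5408 0.1896]
 [0.5364 0.1682]
 [0.4961 0.2216]
 [0.4931 0.1996]
 [0.4887 0.1783]] block c [0.51637264 0.19471863]
yaw y -9.320193060712274 yaw x -12.183328771504208
mat
top [383.1 221.3] ctr [ 0.4709 -0.2333] sides 0.163 0.161 ang -68.1
scene [173.5 304. ] ctr [ 0.4663 -0.2355] sides 0.19 0.232 ang 135.1
cap
top [495.5  70. ] ctr [ 0.8918 -0.5568] sides 0.031 0.03 ang -90.0
stirrer
top [148.2 349.7] ctr [0.1533 0.3601] sides 0.214 0.533 ang -27.4
top [217.8 203.7] ctr [0.507  0.1973] sides 0.242 0.222 ang -9.2
top [ 42.5 165.3] ctr [0.6049 0.6456] sides 0.215 0.155 ang -84.0
vial [ 0.60625674 -0.00608415  0.055     ] [ 0.61894269 -0.01041751  0.055     ]
165 ...................................
166 ...................................
167 ...................................
168 ...................................
169 ...................................
170 ...................................
171 ......................#............
172 ...................#####...........
173 ................########...........
174 ..............##########...........
175 ............
[... 283 characters left out ...]
#########...........
183 ............############...........
184 ............############...........
185 ............############...........
186 ............############...........
187 ...........############............
188 ..........#############............
189 ...........############............
190 ............###########............
191 ...###......#########..............
192 ............#######................
193 .............####............#.....
194 ...................................
195 ...................................
196 ...................................
197 ...................................
198 ...................................
199 ................##.................
```

```bash
python3 - <<'E'
from h import *
def tc(x,y,z): return onz("top",160+(x+.5)/3.3333-.5,140+(y+.5)/3.3333-.5,z)[:2]
def a(p): return np.degrees(np.arctan2(p[1],p[0])).round(2)
C=[tc(*p,.08) for p in((28,318),(92,35),(362,87),(308,370))]
print("stirrer",np.mean(C,0),a(C[1]-C[0]),a(C[2]-C[3]),a(C[1]-C[2])-90,a(C[0]-C[3])-90)
e=[tc(162,124,.128),tc(242,135,.128)];print("endplate",np.mean(e,0),a(e[0]-e[1])-90,np.linalg.norm(e[0]-e[1]))
e=[tc(122,275,.107),tc(222,293,.107)];print("lip front",np.mean(e,0),a(e[0]-e[1])-90,np.linalg.norm(e[0]-e[1]))
yaw=np.radians(-11);c=np.array([.516,.195]);R=np.array([[np.cos(yaw),-np.sin(yaw)],[np.sin(yaw),np.cos(yaw)]])
ims={n:cv2.resize(cv2.imread(f"pics/{n}0.png"),None,fx=4,fy=4,interpolation=cv2.INTER_CUBIC) for n in("top","scene")}
out=[]
for n,(x0,y0) in(("top",(170,150)),("scene",(275,155))):
    im=ims[n]
    def box(xs,ys,zs,col):
        P=[]
        for z in zs:
            q=np.array([(proj(n,[*(c+R@np.array([x,y])),z])+.5)*4 for x,y in((xs[0],ys[0]),(xs[1],ys[0]),(xs[1],ys[1]),(xs[0],ys[1]))],int)
            cv2.polylines(im,[q],True,col,1)
    box((-.007,.007),(-.018,.018),(.116,.172),(0,255,0)); box((-.04,.04),(-.035,.035),(.116,),(0,0,255))
    box((.042,.046),(-.03,.03),(.128,),(255,0,0)); box((-.068,-.05),(-.035,.035),(.107,),(255,0,255))
    out.append(im[y0*4:y0*4+400,x0*4:x0*4+400])
cv2.imwrite("pics/ov0.png",np.hstack(out))
E
```

```text
stirrer [0.51498946 0.19461781] -10.65 -10.31 -11.159999999999997 -10.469999999999999
endplate [0.55879089 0.18630659] -7.959999999999994 0.05906441604110301
lip front [0.44792766 0.20863535] -10.219999999999999 0.07461712796185417
```

View pics/ov0.png

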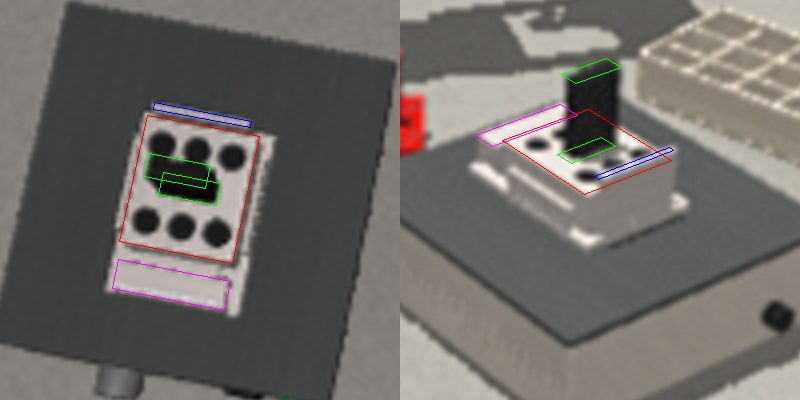

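```bash
python3 - <<'E'
from h import *
from scipy.spatial.transform import Rotation as R
o=ctrl.get_obs();q=o["eef_rot"];M=R.from_quat(np.r_[q[1:],q[0]]).as_matrix();print(M.round(3))
a=np.degrees(np.arctan2(M[1,2],M[0,2]));print("tool z az",a,"want",79.5,"spin deg",((79.5-a+90)%180)-90, "rad",np.radians(((79.5-a+90)%180)-90))
print((np.array([.5155,.1945,.146])-o["eef_pos"])*1000, ctrl.tcp_to_tips)
E
```

```text
[[-0.001 -0.932  0.363]
 [-0.001  0.363  0.932]
 [-1.     0.    -0.002]]
tool z az 68.69792956276008 want 79.5 spin deg 10.80207043723992 rad 0.1885316951621801
[ 306.88929228 -340.79978337  -95.4555106 ] 0.011
```

>>> {"method": "step_arm", "body": {"xyz": [[20,-22,0],[50,-56,0],[84,-93,0],[118,-131,0],[152,-169,0],[186,-207,0],[220,-244,0],[254,-282,0],[286,-318,0],[307,-341,0]], "spin": [0.02,0.04,0.06,0.08,0.1,0.12,0.14,0.16,0.18,0.19], "fingers": [100,100,100,100,100,100,100,100,100,100]}}

```text
time_s: 1.1
eef_pos: [0.5175, 0.1919, 0.242]
eef_rot: [0.543, -0.452, 0.544, 0.452]
wrist_force: [-0.7, 0.6, 0.7]
opening: 1.0
```

>>> {"method": "step_arm", "body": {"xyz": [[0,0,0],[0,0,0],[0,0,0]], "spin": [0,0,0], "fingers": [100,100,100]}}

```text
time_s: 1.4
eef_pos: [0.515, 0.1955, 0.2419]
eef_rot: [0.543, -0.452, 0.543, 0.453]
wrist_force: [0.1, -0.2, 0.1]
opening: 1.002
```

```bash
python3 - <<'E'
from h import *
out=[]
for n,(x,y) in (("top",(150,130)),("scene",(255,110))):
    im=eyes.camera(n)[:,:,::-1]; cv2.imwrite(f"pics/{n}1.png",im); out.append(cv2.resize(im[y:y+130,x:x+130],(400,400),interpolation=2))
cv2.imwrite("pics/c1.png",np.hstack(out)); o=ctrl.get_obs();print(o["eef_pos"],o["eef_rot"],o["q"])
E
```

```text
[0.5149778  0.19584092 0.24217279] [ 0.54283755 -0.45288234  0.54302397  0.45315555] [ 1.47817715e-01  1.27706596e-01  1.66772844e+00  1.97585027e-04
  1.34658386e+00 -1.24295579e+00]
```

View pics/c1.png

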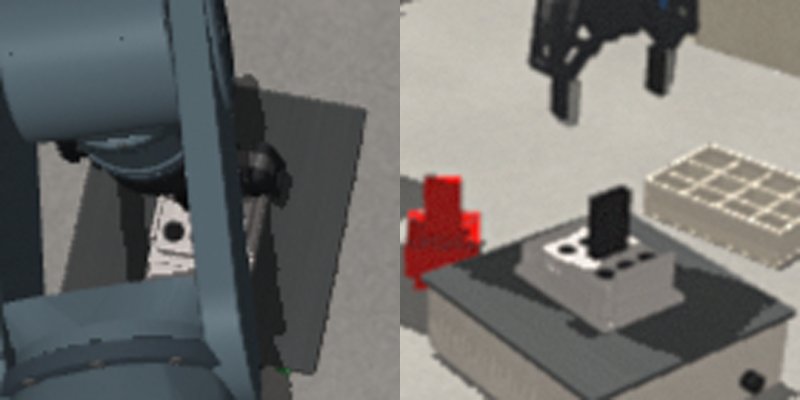

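The open jaws straddle the lug: finger tips in the crop at (565,115) and (660,85), lug at (608,220). Going down.

>>> {"method": "step_arm", "body": {"xyz": [[0,-1,-20],[0,-1,-45],[0,-1,-65],[0,-1,-80],[0,-1,-90],[0,-1,-97],[0,-1,-97],[0,-1,-97]], "spin": [0,0,0,0,0,0,0,0], "fingers": [100,100,100,100,100,100,100,100]}}

```text
time_s: 2.3
eef_pos: [0.5164, 0.1939, 0.1459]
eef_rot: [0.544, -0.453, 0.543, 0.452]
wrist_force: [0.3, 0.7, -0.8]
opening: 1.0
```

>>> {"method": "step_arm", "body": {"xyz": [[0,0,0],[0,0,0],[0,0,0],[0,0,0],[0,0,0],[0,0,0],[0,0,0],[0,0,0]], "spin": [0,0,0,0,0,0,0,0], "fingers": [70,60,50,40,30,20,10,0]}}

```text
time_s: 3.1
eef_pos: [0.5169, 0.195, 0.1463]
eef_rot: [0.545, -0.452, 0.542, 0.453]
wrist_force: [2.5, 4.9, 1.7]
opening: 0.418
```

```bash
python3 - <<'E'
from h import *
out=[]
for n,(x,y) in (("top",(150,130)),("scene",(255,130))):
    im=eyes.camera(n)[:,:,::-1]; cv2.imwrite(f"pics/{n}2.png",im); out.append(cv2.resize(im[y:y+130,x:x+130],(400,400),interpolation=2))
cv2.imwrite("pics/c2.png",np.hstack(out)); o=ctrl.get_obs();print(o["eef_pos"],o["wrist_force"],o["torque"],o["opening"])
E
```

```text
[0.51685444 0.19496355 0.14629615] [1.89558239 5.05694427 1.52304324] [ 0.91258379 -0.1325756   0.00578461] 0.41763063982843285
```

View pics/c2.png

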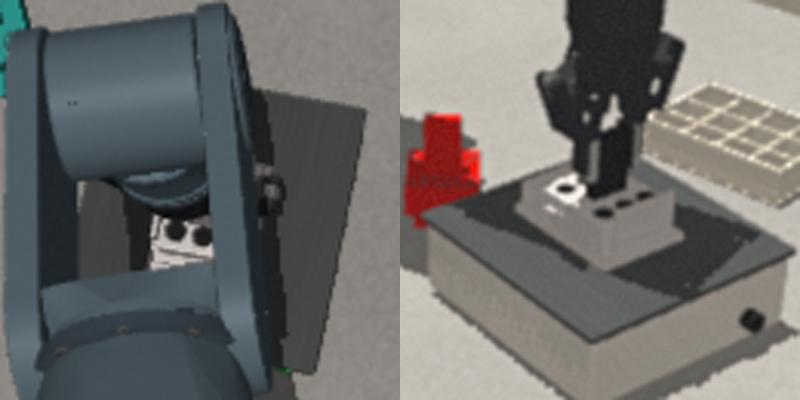

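Gripped: opening 0.418 × 85 ≈ 35.5 mm, which matches the 36 mm width. Next is the first half of the tilt, with the pads acting as the hinge.

>>> {"method": "step_arm", "body": {"xyz": [[-3,0.5,2],[-6,1,4],[-9,1.5,6],[-12,2,7.5],[-15,3,9.5],[-18,3.5,11],[-21,4,12.5],[-24,4.5,14],[-24,4.5,14]], "spin": [0,0,0,0,0,0,0,0,0], "fingers": [0,0,0,0,0,0,0,0,0]}}

```text
time_s: 4.1
eef_pos: [0.4946, 0.1989, 0.1603]
eef_rot: [0.546, -0.454, 0.541, 0.451]
wrist_force: [8.0, 3.0, -4.7]
opening: 0.414
```

```bash
cat > look.py <<'E'
import sys
from h import *
k=sys.argv[1]; x,y=int(sys.argv[2]),int(sys.argv[3]); w=int(sys.argv[4]) if len(sys.argv)>4 else 130
im=eyes.camera("scene")[:,:,::-1]; cv2.imwrite(f"pics/scene{k}.png",im); cv2.imwrite(f"pics/c{k}.png",cv2.resize(im[y:y+w,x:x+w],(560,560),interpolation=2))
o=ctrl.get_obs();print(o["eef_pos"].round(4),o["wrist_force"].round(1),o["torque"].round(2),o["opening"])
E
python3 look.py 3 265 130 110
```

```text
[0.4946 0.1989 0.1603] [ 7.5  3.3 -5. ] [ 0.57 -1.7  -0.11] 0.4169995237400435
```

View pics/c3.png

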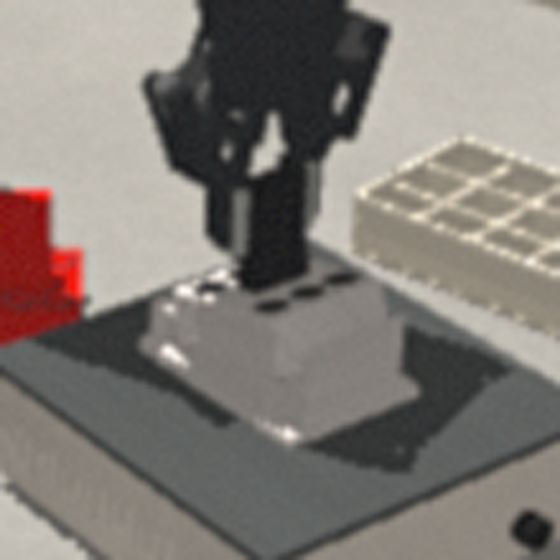

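The block is tilting: its top, with the wells at crop (270,300), now slopes, and the force is under 10 N. Second half.

>>> {"method": "step_arm", "body": {"xyz": [[-3,0.5,1],[-6,1,2.5],[-9,1.5,3.5],[-11.5,2,4.5],[-14,2.5,5.5],[-16.5,3,6],[-19,3.5,7],[-21,4,7.5],[-21,4,7.5]], "spin": [0,0,0,0,0,0,0,0,0], "fingers": [0,0,0,0,0,0,0,0,0]}}

```text
time_s: 5.05
eef_pos: [0.4739, 0.2025, 0.168]
eef_rot: [0.546, -0.454, 0.541, 0.451]
wrist_force: [8.4, 1.4, -5.2]
opening: 0.41
```

```bash
python3 look.py 4 265 130 110
```

```text
[0.474  0.2025 0.168 ] [ 9.3  1.7 -3.7] [ 0.31 -1.87  0.01] 0.4106915111848654
```

View pics/c4.png

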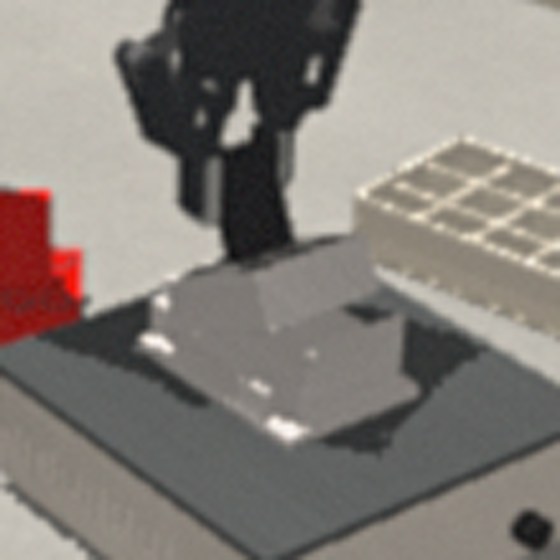

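```bash
cat > ov.py <<'E'
from h import *
import sys
k,th,nx,nz=sys.argv[1],np.radians(float(sys.argv[2])),float(sys.argv[3]),float(sys.argv[4])
a=np.radians(-10.5);c=np.array([.5155,.1945]);S=4
im=cv2.resize(cv2.imread(f"pics/scene{k}.png"),None,fx=S,fy=S,interpolation=2)
def W(x,y,z): return proj("scene",[c[0]+x*np.cos(a)-y*np.sin(a),c[1]+x*np.sin(a)+y*np.cos(a),.086+z])
def B(x,y,z): 
    x+=.06; return W(nx+x*np.cos(th)-z*np.sin(th),y,nz+x*np.sin(th)+z*np.cos(th))
def pl(P,col): cv2.polylines(im,[((np.array(P)+.5)*S).astype(int)],True,col,1)
for z in(0,.03): pl([B(-.04,-.035,z),B(.04,-.035,z),B(.04,.035,z),B(-.04,.035,z)],(0,0,255))
pl([B(x,y,.086) for x,y in((-.007,-.018),(.007,-.018),(.007,.018),(-.007,.018))],(0,255,0))
pl([W(x,y,.042) for x,y in((.042,-.03),(.046,-.03),(.046,.03),(.042,.03))],(255,0,0))
pl([W(x,y,.021) for x,y in((-.068,-.035),(-.05,-.035),(-.05,.035),(-.068,.035))],(255,0,255))
cv2.imwrite(f"pics/o{k}_{sys.argv[2]}.png",im[140*S:240*S,270*S:400*S])
E
python3 ov.py 4 30 -.061 0
```

```text
(no output)
```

View pics/o4_30.png

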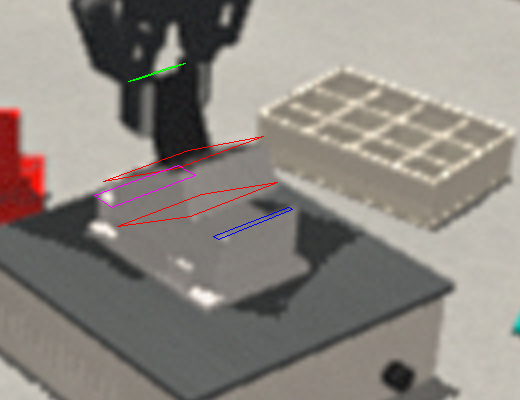

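>>> {"method": "step_arm", "body": {"xyz": [[-2,0.5,0.5],[-4.5,1,1],[-4.5,1,1]], "spin": [0,0,0], "fingers": [0,0,0]}}

```text
time_s: 5.4
eef_pos: [0.4694, 0.2034, 0.169]
eef_rot: [0.546, -0.454, 0.541, 0.451]
wrist_force: [8.8, 1.3, -4.3]
opening: 0.412
```

```bash
python3 look.py 5 265 130 110; python3 ov.py 5 31 -.061 0
```

```text
[0.4695 0.2034 0.169 ] [ 8.4  1.  -3.9] [ 0.21 -1.88 -0.08] 0.41227263226450095
```

View pics/o5_31.png

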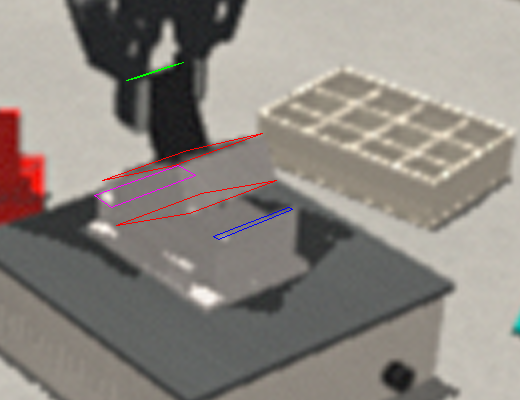

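```bash
python3 - <<'E'
import cv2,numpy as np
g=cv2.cvtColor(cv2.imread("pics/scene5.png"),cv2.COLOR_BGR2GRAY)[165:220,285:350]
g=cv2.createCLAHE(4,(3,3)).apply(g)
cv2.imwrite("pics/e5.png",cv2.resize(g,None,fx=9,fy=9,interpolation=2))
E
```

```text
(no output)
```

View pics/e5.png

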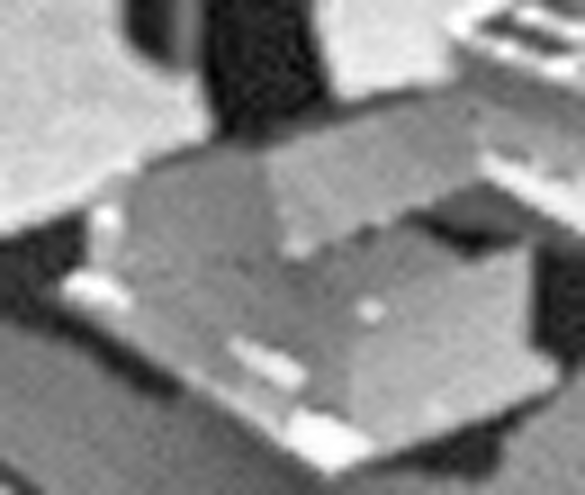

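```bash
cat > side.py <<'E'
from h import *
a=np.radians(-10.5);c=np.array([.5155,.1945,.086]);U=np.array([np.cos(a),np.sin(a),0]);V=np.array([-np.sin(a),np.cos(a),0])
def on(u,v,y):
    o,d=ray("scene",u,v);t=(y-(o-c)@V)/(d@V);p=o+t*d-c;return np.array([p@U,p[2]])*1000
E
python3 - <<'E'
from side import *
l=on(317.2,192.8,-.035);h=on(314.4,182.2,-.035);print("near low/up",l,h,np.linalg.norm(l-h),"tilt",np.degrees(np.arctan2(-(h-l)[0],(h-l)[1])))
l2=on(338.3,185,.035);h2=on(337.8,175,.035);print("far",l2,h2,np.linalg.norm(l2-h2))
print("plate",on(326.1,198.9,-.03),on(528/9+285,245/9+165,.03))
E
```

```text
near low/up [25.76447882 52.26146564] [13.70053924 75.81735172] 26.465419084731387 tilt 27.118855563387708
far [23.6162601  49.74640034] [19.09958566 75.73328704] 26.37647870034666
plate [52.89423672 46.62301511] [49.24382828 42.83897367]
```

The plain end's lower corner measures about 50–52 mm above the floor at x ≈ 26 mm. That means a tilt of about 31° with the nose at x ≈ -60, so it's clear of the 42 mm plate. I'll draw it out along the nose's own axis.

>>> {"method": "step_arm", "body": {"xyz": [[3,-0.5,1.5],[7,-1.5,4],[11,-2,6.5],[15,-3,9],[19,-3.5,11.5],[23,-4.5,14],[27,-5,16.5],[31,-5.5,19],[31,-5.5,19]], "spin": [0,0,0,0,0,0,0,0,0], "fingers": [0,0,0,0,0,0,0,0,0]}}

```text
time_s: 6.35
eef_pos: [0.4991, 0.1978, 0.1884]
eef_rot: [0.544, -0.453, 0.542, 0.452]
wrist_force: [-0.9, 0.2, -6.0]
opening: 0.41
```

```bash
python3 look.py 6 265 120 110
```

```text
[0.4984 0.1978 0.1878] [-1.5  0.  -5.7] [ 0.02  0.16 -0.03] 0.4107745300164422
```

View pics/c6.png

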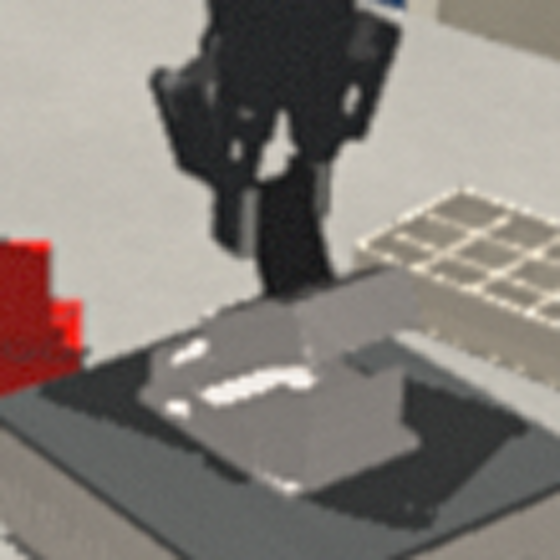

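The block is free: the force is about 6 N downward (its weight), and the nose has left the lip with the tilt kept. Lifting it now.

>>> {"method": "step_arm", "body": {"xyz": [[0,0,8],[0,0,22],[0,0,38],[0,0,54],[0,0,66],[0,0,74],[0,0,75]], "spin": [0,0,0,0,0,0,0], "fingers": [0,0,0,0,0,0,0]}}

```text
time_s: 7.1
eef_pos: [0.498, 0.1979, 0.2634]
eef_rot: [0.544, -0.453, 0.542, 0.452]
wrist_force: [-0.4, -1.2, -5.8]
opening: 0.412
```

>>> {"method": "step_arm", "body": {"xyz": [[-2,-12,0],[-6,-36,0],[-12,-72,0],[-19,-112,0],[-26,-154,0],[-33,-197,0],[-40,-240,0],[-47,-283,0],[-54,-324,0],[-61,-362,0]], "spin": [0,0,0,0,0,0,0,0,0,0], "fingers": [0,0,0,0,0,0,0,0,0,0]}}

```text
time_s: 8.1
eef_pos: [0.4348, -0.1663, 0.261]
eef_rot: [0.543, -0.452, 0.544, 0.453]
wrist_force: [-0.2, 0.5, -6.1]
opening: 0.409
```

>>> {"method": "step_arm", "body": {"xyz": [[-5,-30,0],[-8,-50,0],[-10,-60,0],[-10,-62,0],[-10,-62,0]], "spin": [0,0,0,0,0], "fingers": [0,0,0,0,0]}}

```text
time_s: 8.6
eef_pos: [0.4261, -0.2257, 0.2613]
eef_rot: [0.543, -0.452, 0.543, 0.453]
wrist_force: [0.6, 0.2, -5.4]
opening: 0.416
```

```bash
python3 look.py 7 90 150 200
```

```text
[ 0.4263 -0.2254  0.2614] [ 0.7 -0.8 -5.3] [0.07 0.17 0.06] 0.4094818827525941
```

View pics/c7.png

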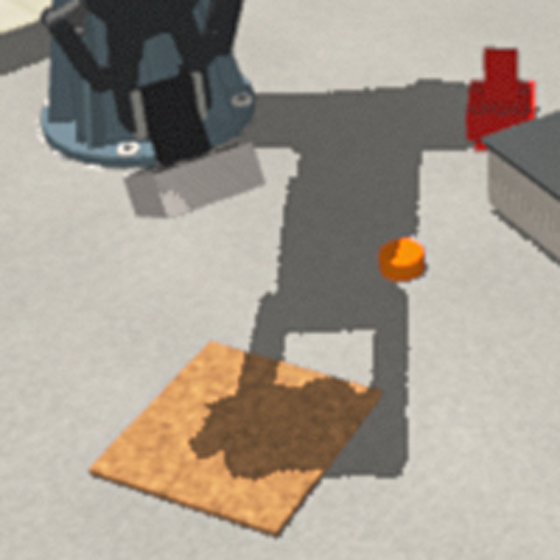

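Still tilted and held; the plain end shows at crop (200,180), and the mat and cap are clear. Lowering until just above nose contact (expected at TCP z ≈ 0.089).

>>> {"method": "step_arm", "body": {"xyz": [[0,0,-10],[0,0,-30],[0,0,-55],[0,0,-82],[0,0,-108],[0,0,-130],[0,0,-147],[0,0,-157],[0,0,-162],[0,0,-164]], "spin": [0,0,0,0,0,0,0,0,0,0], "fingers": [0,0,0,0,0,0,0,0,0,0]}}

```text
time_s: 9.65
eef_pos: [0.4265, -0.226, 0.0976]
eef_rot: [0.543, -0.453, 0.543, 0.453]
wrist_force: [0.0, -0.3, -4.1]
opening: 0.412
```

>>> {"method": "step_arm", "body": {"xyz": [[0,0,-2],[0,0,-4],[0,0,-6],[0,0,-8],[0,0,-8]], "spin": [0,0,0,0,0], "fingers": [0,0,0,0,0]}}

```text
time_s: 10.15
eef_pos: [0.4263, -0.2262, 0.0897]
eef_rot: [0.543, -0.452, 0.543, 0.453]
wrist_force: [0.3, -0.8, -6.6]
opening: 0.412
```

```bash
python3 look.py 8 100 200 150
```

```text
[ 0.4263 -0.2262  0.0897] [-1.1 -0.3 -5.5] [ 0.01  0.14 -0.03] 0.41022984980366467
```

View pics/c8.png

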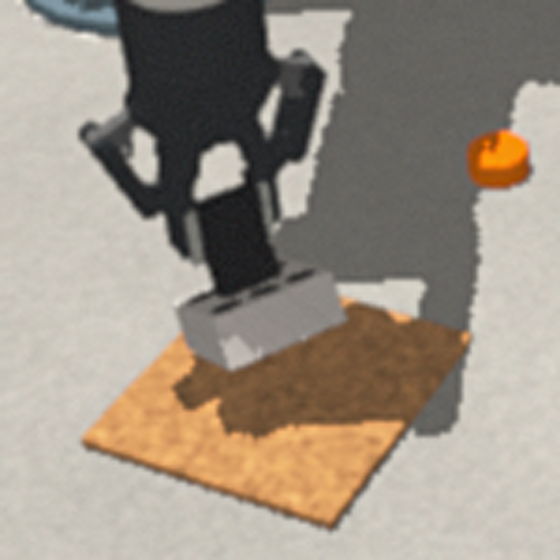

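Not in contact yet (force still equals the weight). I'll feel downward.

>>> {"method": "step_arm", "body": {"xyz": [[0,0,-1],[0,0,-2],[0,0,-3],[0,0,-3]], "spin": [0,0,0,0], "fingers": [0,0,0,0]}}

```text
time_s: 10.6
eef_pos: [0.4269, -0.2265, 0.0876]
eef_rot: [0.543, -0.453, 0.543, 0.452]
wrist_force: [-1.1, 1.7, 3.4]
opening: 0.412
```

>>> {"method": "step_arm", "body": {"xyz": [[0,0,-1],[0,0,-2],[0,0,-2]], "spin": [0,0,0], "fingers": [0,0,0]}}

```text
time_s: 10.9
eef_pos: [0.4281, -0.2269, 0.0871]
eef_rot: [0.544, -0.454, 0.543, 0.451]
wrist_force: [-0.9, 4.7, 14.8]
opening: 0.413
```

Contact at z ≈ 0.088. Now I'll reverse the arc so the block rolls back down about its nose, first half.

>>> {"method": "step_arm", "body": {"xyz": [[2,-0.5,0],[4.5,-1,0],[7.5,-1.5,0],[10.5,-2,-0.5],[13.5,-2.5,-1.5],[16.5,-3,-2.5],[19,-3.5,-3.5],[22,-4,-5],[22,-4,-5]], "spin": [0,0,0,0,0,0,0,0,0], "fingers": [0,0,0,0,0,0,0,0,0]}}

```text
time_s: 11.8
eef_pos: [0.449, -0.2304, 0.0803]
eef_rot: [0.543, -0.453, 0.543, 0.452]
wrist_force: [-0.2, 2.1, 4.6]
opening: 0.412
```

```bash
python3 look.py 9 100 200 150
```

```text
[ 0.449  -0.2305  0.0804] [0.1 1.8 5.5] [ 0.59  0.46 -0.12] 0.4099127295376042
```

View pics/c9.png

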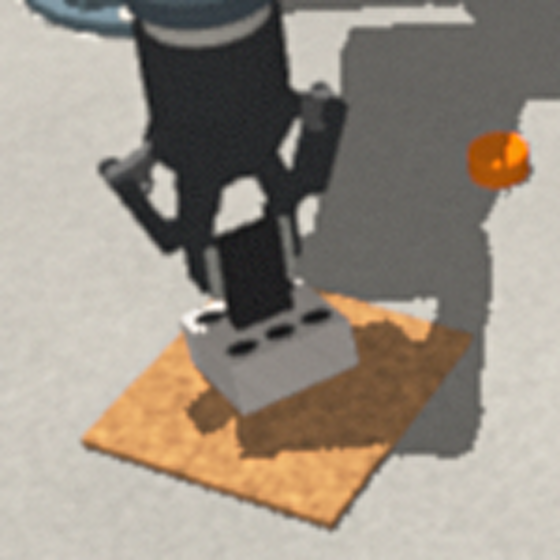

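It is rolling down as planned, about 13° left. Second half.

>>> {"method": "step_arm", "body": {"xyz": [[2.5,-0.5,-1],[5,-1,-2.5],[7.5,-1.5,-4],[10.5,-2,-6],[13.5,-2.5,-8],[16.5,-3,-10],[19,-3.5,-11.5],[21,-3.5,-12.5],[21,-3.5,-12.5]], "spin": [0,0,0,0,0,0,0,0,0], "fingers": [0,0,0,0,0,0,0,0,0]}}

```text
time_s: 12.75
eef_pos: [0.4679, -0.2339, 0.0689]
eef_rot: [0.542, -0.452, 0.544, 0.454]
wrist_force: [-14.6, 4.6, 24.1]
opening: 0.409
```

```bash
python3 look.py 10 100 200 150
```

```text
[ 0.4679 -0.2339  0.0689] [-15.1   5.3  22.4] [0.79 2.36 0.01] 0.41544557791953374
```

View pics/c10.png

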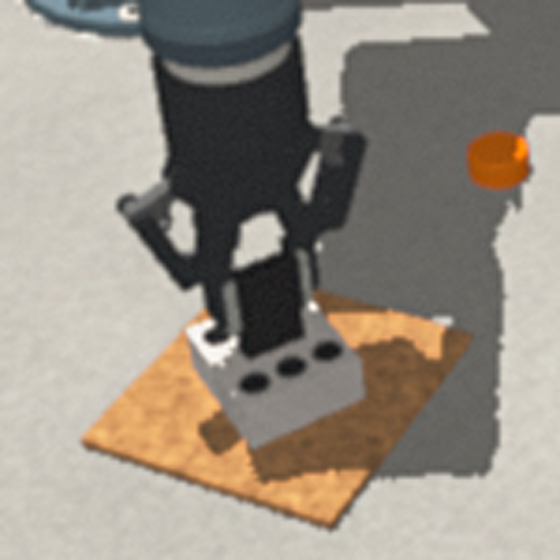

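```bash
python3 - <<'E'
from h import *
s=150/560
P=[onz("scene",100+(x+.5)*s-.5,200+(y+.5)*s-.5,z) for x,y,z in((252,445,.008),(362,390,.008),(82,442,.008),(208,262,.008),(333,525,.006),(472,333,.008))]
for p in P: print(p.round(4))
print(np.linalg.norm(P[0]-P[1])); m=(P[0]+P[1])/2; n=P[1]-P[0]; n/=np.linalg.norm(n); u=np.array([n[1],-n[0],0]); print("foot",m-.04*u,u)
t=eyes.camera("top")[:,:,::-1]; cv2.imwrite("pics/top10.png",cv2.resize(t[140:300,300:460],(560,560),interpolation=2))
E
```

```text
[ 0.5002 -0.2743  0.008 ]
[ 0.5097 -0.2056  0.008 ]
[ 0.431  -0.3371  0.008 ]
[ 0.3508 -0.1995  0.008 ]
[ 0.5767 -0.2786  0.006 ]
[ 0.5186 -0.1305  0.008 ]
0.06932838432463076
foot [ 0.46534657 -0.23450161  0.008     ] [ 0.99066173 -0.13634274  0.        ]
```

View pics/top10.png

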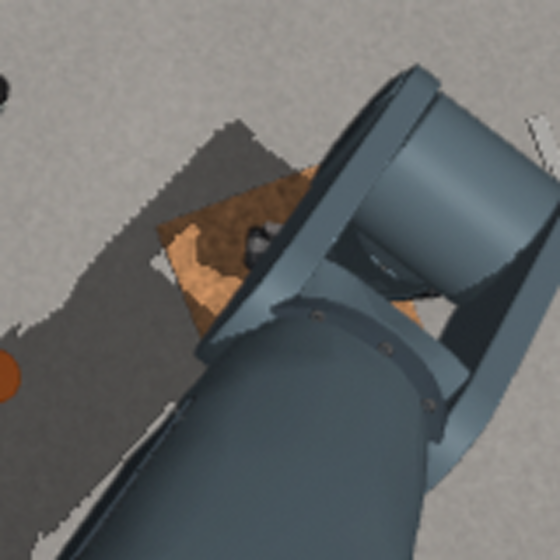

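The foot measures (0.465, -0.2345) against a mat centre of about (0.470, -0.235). The block is flat to within about 0.6 mm. I'll ease the load first, then open.

>>> {"method": "step_arm", "body": {"xyz": [[-0.5,0,0.3],[-1,0,0.5],[-1.5,0.5,1],[-1.5,0.5,1]], "spin": [0,0,0,0], "fingers": [0,0,0,0]}}

```text
time_s: 13.25
eef_pos: [0.4679, -0.2339, 0.0689]
eef_rot: [0.543, -0.453, 0.543, 0.452]
wrist_force: [-3.2, 0.0, 6.6]
opening: 0.414
```

```bash
python3 look.py 11 100 200 150
```

```text
[ 0.4679 -0.2339  0.0689] [-3.4 -1.   8.1] [0.15 0.87 0.06] 0.41148568982421196
```

View pics/c11.png

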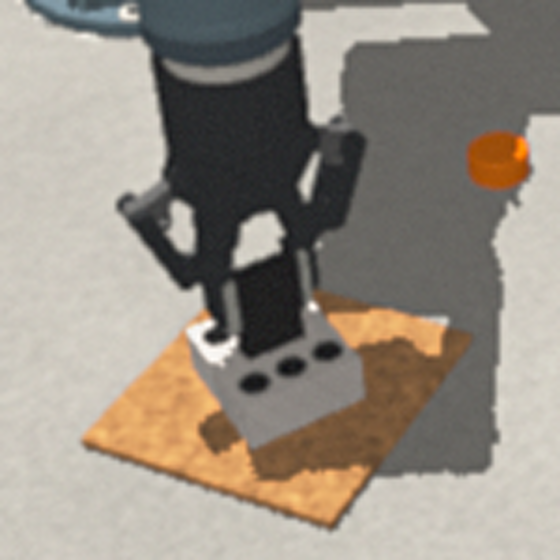

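The block sits flat and the load is small. Opening gradually, then rising.

>>> {"method": "step_arm", "body": {"xyz": [[0,0,0],[0,0,0],[0,0,0],[0,0,0],[0,0,0],[0,0,0],[0,0,0]], "spin": [0,0,0,0,0,0,0], "fingers": [45,50,55,65,75,80,80]}}

```text
time_s: 14.0
eef_pos: [0.4679, -0.2333, 0.0683]
eef_rot: [0.543, -0.453, 0.543, 0.453]
wrist_force: [0.3, -0.1, -0.5]
opening: 0.802
```

>>> {"method": "step_arm", "body": {"xyz": [[0,0,4],[0,0,12],[0,0,26],[0,0,45],[0,0,70],[0,0,95],[0,0,115],[0,0,125],[0,0,130],[0,0,130]], "spin": [0,0,0,0,0,0,0,0,0,0], "fingers": [80,80,80,80,80,80,80,80,80,80]}}

```text
time_s: 15.0
eef_pos: [0.468, -0.2334, 0.1988]
eef_rot: [0.543, -0.453, 0.543, 0.452]
wrist_force: [0.6, -0.1, -1.0]
opening: 0.799
```

```bash
python3 look.py 12 100 150 200
```

```text
[ 0.4676 -0.2331  0.1979] [ 0.6  0.3 -0.4] [ 0.01 -0.04  0.01] 0.7992004103549879
```

View pics/c12.png

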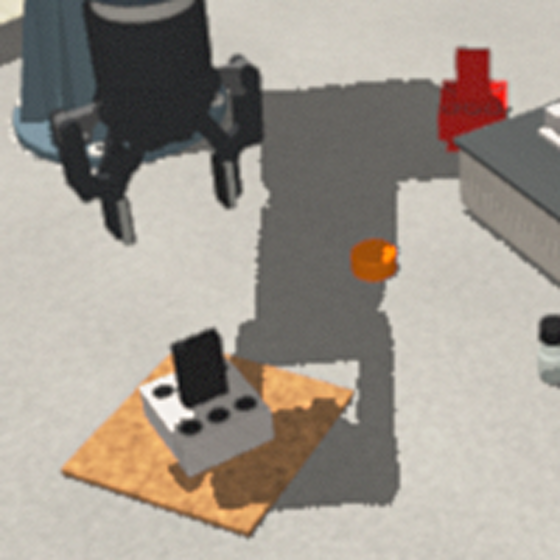

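The block stands upright on the mat; the lug shows at crop (200,368), and the vial and cap are in place. I'll move aside for a top view.

>>> {"method": "step_arm", "body": {"xyz": [[0,15,10],[-10,45,25],[-20,80,40],[-30,120,50],[-40,160,60],[-50,200,60],[-60,230,60],[-65,250,60],[-65,250,60]], "spin": [0,0,0,0,0,0,0,0,0], "fingers": [80,80,80,80,80,80,80,80,80]}}

```text
time_s: 15.95
eef_pos: [0.4015, 0.0195, 0.258]
eef_rot: [0.542, -0.453, 0.542, 0.454]
wrist_force: [0.8, -0.6, 0.1]
opening: 0.799
```

```bash
python3 - <<'E'
from h import *
t=eyes.camera("top")[:,:,::-1]; cv2.imwrite("pics/top13.png",t)
c=cv2.resize(t[160:280,280:440],(800,600),interpolation=2);cv2.imwrite("pics/c13.png",c);print(ctrl.get_obs()["wrist_force"])
E
```

```text
[-0.2669916   0.38863407 -0.66816182]
```

View pics/c13.png

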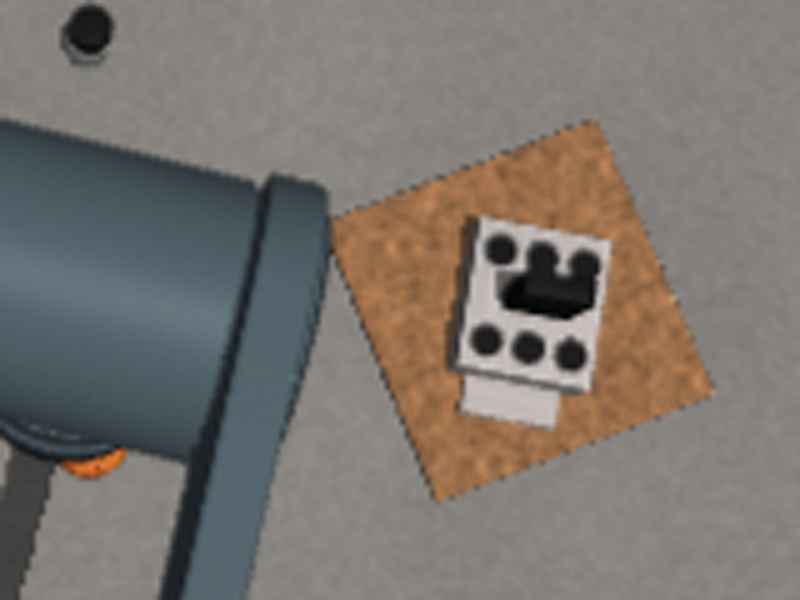

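```bash
python3 - <<'E'
from h import *
T=lambda x,y,z:onz("top",280+(x+.5)/5-.5,160+(y+.5)/5-.5,z)[:2]
m=np.mean([T(*p,.008) for p in((330,220),(597,120),(714,393),(438,502))],0)
w=np.mean([T(*p,.038) for p in((500,250),(543,257),(585,264),(486,341),(528,348),(571,355))],0)
w2=np.mean([T(*p,.038) for p in((480,218),(610,240),(588,390),(458,365))],0)
print(m,w,w2,w-m)
E
```

```text
[ 0.4708685  -0.23440766] [ 0.46937106 -0.23587124] [ 0.46910338 -0.23508215] [-0.00149745 -0.00146359]
```

Centred within about 2 mm, and the gripper is clear of everything. Handing in.

```bash
python3 -c "
from bench import hand_in
print(hand_in())"
```

```text
the job is handed in; nothing more can be done
None
```

The aluminium block is out of the holder and stands upright on the cork mat, released. I handed the job in at about 16 s, well under the 45 s limit; no verdict came back.

- **Tilting and drawing out:** I gripped the lug across its 36 mm width, so the block could hinge between the pads. I tilted it to about 31° about its nose, with its plain end about 50–52 mm above the floor (plate 42 mm), and drew it out along the nose's axis.
- **Setting down:** I felt for nose contact on the mat, then rolled the block down flat, eased the load and let go. The highest wrist force I read was about 29 N, just before easing the load.
- **Last checks:**
  - **Position:** in the top view the block is about 2 mm from the mat centre. The scene camera gave about 5 mm while the block was still gripped.
  - **Upright:** it looked upright after release.
  - **Gripper:** it was well clear, with almost no force on the wrist.
- **Bystanders:** the vial and cap looked undisturbed in the pictures, though I did not re-measure them. The cap was partly hidden by the arm in the last top view.
- **Uncertain measurement:** my image reading of the end plate's top edge was 1–7 mm off the given dimensions, because the edge was hard to see. I relied on the given 42 mm and left extra clearance.

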